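# Load a sample cup into the analyser's carousel and index it under the measuring head

## Robot

A 7-joint arm with a two-finger parallel gripper is mounted at the origin on the work surface. World frame = base frame: x ahead of the robot, y to its left, z up, the work surface at z = 0. Lengths are in m, angles in rad, forces in N, time in s.
With the tool pointing down it reaches from about 0.35 to 0.9 m from the base axis. Payload 19.9 kg.
Tool frame: the origin (TCP) lies between the finger pads; the fingertips stand 8 mm ahead of it and the grasp point (between the pads) lies 11 mm behind it; z points along the fingers, y is the line along which they close (so a half turn about z gives the same grasp; the last joint's range is limited). The gripper opens to 94 mm and grips with 3 to 60 N. Pads are 16 mm wide; open, the fingers measure 119 mm over their backs; the gripper's body (75 mm by 177 mm) begins 78 mm behind the grasp point.
Start: joints at [-1.321, 0.417, -0.01, 1.614, 0.005, 1.111, -0.053], TCP at [0.18, 0.599, 0.213] pointing down, gripper open.
Joint ranges: [-2.81, 2.81], [-0.39, 2.02], [-1.27, 1.25], [0.06, 2.57], [-1.19, 4.33], [0.19, 2], [-2.82, 2.82]. Speed limits (rad/s): [1.89, 1.89, 2.39, 2.39, 3.01, 3.01, 3.01].

## Interface

Orientations are given as a unit quaternion [x, y, z, w].
In Python, from cell import get_state, imaging, manip gives the robot as it stands. The module is installed in compiled form; this text tells all that it offers.
- The arm moves only by the tool jog_arm, never from a script. Its argument "increments" is a list of rows, each an object with "delta_rot": the turn, a rotation vector about the tool's x, y, z in degrees, a list of three; "dp": the shift along the tool's x, y, z in mm, a list of three; "grip": the finger opening in mm, from 0 to 94. A call has 1 to 20 rows; each row shifts and turns the commanded pose from where the row before left it, along the tool's axes as they then stand; what a row does not reach is not made up. A row lasts 1/12 s, in which the tool goes at most 41.7 mm and 7.16 degrees, less where a joint would pass 70% of its speed; a pose out of reach is approached as far as the arm can. A call is refused whole if a number of a shift passes 41.7 or a number of a turn 7.16, either way. A call with a gripper value outside its range is refused whole. The fingers move at their own pace and stop on an object; the grip force is fixed at half the most. Time passes only in rows, so rows that do not move let the fingers close. It gives the time, the measured TCP pose, the force, the opening and the grip force at its end, in the units of the state.
- get_state(): the state, without advancing time (a new reading comes with each control period).
- imaging.capture(name): name is "side" or "top" or "wrist"; returns a dict with "color" (400x640x3 uint8, red, green, blue), "intrinsics" (3x3 intrinsics, pixels), "k1" (the pictures are not rectified: a ray, as slopes to the right and down, at radius r is drawn at 1 + k1 r^2 times it, then the intrinsics apply), "extrinsics" (4x4, takes a point from camera to world coordinates). Camera axes: x right, y down, z forward; pixel columns grow to the right and rows downward; lengths in m; the calibration is good to about 2 mm. A picture is of the moment at which its call begins. There is no depth.
- manip.hand_in(): hands the job in; it is judged then, once.
The state is a dict: "time_s": time; "qpos": joint angles; "qvel": joint speeds; "joint_torque": joint torques, N m; "position": TCP position; "orientation": TCP orientation; "contact_force": force on the tool from outside, world axes, zero at the start; "ft_torque": the same for the moment, N m; "finger_gap": finger opening in m; "grasp_force": force on a finger pad.
Only numpy, scipy, OpenCV 4.12 (cv2) and the standard library are available. Lean on these libraries where they do the work, as an engineer would, in place of code of your own. Each camera call takes 0.05 s, during which the arm holds its last target. There are 200 camera calls.

## Task

Take the blue-lidded sample cup from the tray and load it into the empty pocket at the analyser's loading gap (blue mark): press it down lightly and turn it until it drops onto the pocket's driver and sits fully home by itself, without ever pressing hard. Then let go of it and turn the carousel by its black bar knob one click clockwise (seen from above), so that the blue-lidded cup stands under the measuring head, and let go. Leave the other cups in their places and do not disturb the other things on the counter.

Things in the scene. Friction and masses are not known exactly. Their poses are not given: they have to be found in the camera images.
- cup_mid (a point): Centre (30 mm above the underside) of the blue-lidded sample cup to be loaded: 36 mm in diameter and 60 mm tall, about 0.14 kg, plain aluminium cylinder with a blue lid, z up its axis, lower edge bevelled 2.5 mm. Grip its upper half: when home, only its top 40 mm stand above the carousel plate.
- cup: The same cup; origin at the centre of its underside. Its foot is four square studs 6.5 mm tall with a cross-shaped slot 6.6 mm wide between them, the slot's arms along the cup's x and y axes, so that it fits the pocket's driver blade every quarter turn.
- pocket (a point): Where the cup's centre (cup_mid) lies once fully home in the empty pocket of the loading gap: on the pocket's axis, 10 mm above the plate's top face, z up; turns with the carousel. The pocket is a round hole 37.6 mm across, 20 mm deep to its driver.
- pocket_floor (a point): Centre of the driver's disc at the bottom of that pocket, 30 mm below pocket (carousel frame). On the disc stands a brass blade 22 x 5 mm, 5 mm tall, at an angle different every time and not reported; it takes 0.08 N m to turn. Until slot and blade line up (within 4 degrees) the cup stands 5 mm proud; then it drops home.
- pocket_mouth (a point): Centre of that pocket's mouth, level with the plate's top face. The driver is sprung upwards: it gives from about 4 N and is down 3 mm at about 8 N, then stops hard. A cup pressed down off the slot springs up again when let go. Over 25 N between cup and analyser is pressing hard.
- carousel (a joint): Carousel angle about its vertical axis in rad, 0 at the start, growing clockwise seen from above. It clicks every 1.047 rad (60 degrees): a detent resists, most (about 0.2 N m) a quarter of the way to the next click and no more at half-way (0.52 rad); beyond that it pulls the carousel into the next click and holds it.
- knob (a point): Middle of the carousel's black bar knob, on the carousel's axis, 145 mm above the counter, z up, x along the bar. The bar is 50 mm long, 14 mm thick and 32 mm tall (16 mm above and below this point), on a slim post; it turns with the carousel.
- analyser: White bench analyser (fixed) with its carousel: origin on the carousel's axis at counter level, z up. From its x axis counter-clockwise, the loading gap is at 150 degrees and the measuring head at 90 (+y). Aluminium plate 208 mm across, top face 76 mm above the counter, six pockets on a circle of 75 mm radius.
- head (a point): Middle of the grey measuring head's underside, 132 mm above the counter and 75 mm from the carousel's axis (analyser frame). The head is 50 mm wide and 30 mm thick; it reaches in to 58 mm from the axis from the housing, which begins 120 mm from the axis and is 167 mm tall.
- tray: Low steel tray 270 x 100 mm, wall 14 mm high and 4 mm thick, floor 4 mm thick, fixed; origin at the centre of its underside, x along its length. Three cups stand upright on its floor in a row along x, 80 mm apart, in any order.
- cup_orange: Orange-lidded sample cup on the tray, same make as the blue one (origin at the centre of its underside). Leave alone.
- cup_green: Green-lidded sample cup on the tray, same make (origin at the centre of its underside). Leave alone.
- reagent: Amber bottle 60 mm wide, 130 mm tall (origin at the centre of its underside). Leave alone.
- beaker: Glass beaker 68 mm wide, 95 mm tall (origin at the centre of its underside). Leave alone.
- jar: White jar with red cap, 60 mm wide, 70 mm tall (origin at the centre of its underside). Leave alone.
- loaded1_mid (a point): Centre of a white-lidded cup (same make) already home in the carousel, under the measuring head at the start. It stays in its pocket.
- place1 (a point): The point of the carousel where the centre of loaded1 belongs (10 mm above the plate's top face, on that pocket's axis); turns with the carousel.
- loaded2_mid (a point): Centre of a white-lidded cup (same make) already home in the carousel, one click clockwise of the head at the start. It stays in its pocket.
- place2 (a point): The point of the carousel where the centre of loaded2 belongs (10 mm above the plate's top face, on that pocket's axis); turns with the carousel.
- loaded3_mid (a point): Centre of a white-lidded cup (same make) already home in the carousel, two clicks clockwise of the head at the start. It stays in its pocket.
- place3 (a point): The point of the carousel where the centre of loaded3 belongs (10 mm above the plate's top face, on that pocket's axis); turns with the carousel.

How it is judged:
On the way, in this order (a step that is already met when the one before it is completed fails the run):
1. the blue-lidded cup sits fully home in the pocket, let go, with the carousel still on its first click (z of cup_mid in the frame of pocket between -0.0025 and 0.0025 m and horizontal distance between cup_mid and pocket below 0.003 m and angle between cup_mid's own z axis and vertical below 0.07 rad and contact force between the fingers and cup below 0.2 N and value of joint carousel between -0.1 and 0.1 rad), for 0.3 s.
2. the carousel has been turned one click clockwise (value of joint carousel between 0.98 and 1.11 rad), for 0.2 s.
At the end, for the whole second after the job is handed in: The blue-lidded cup is upright and home in its pocket (2.5 mm in height, 3 mm sideways), the carousel rests one click clockwise of its start (0.98 to 1.11 rad), its three other cups are in place (6 mm), and the tray cups (15 mm), bottle, jar and beaker (20 mm) are where they were (all of step 2 and z of cup_mid in the frame of pocket between -0.0025 and 0.0025 m and horizontal distance between cup_mid and pocket below 0.003 m and angle between cup_mid's own z axis and vertical below 0.07 rad and velocity of joint carousel between -0.05 and 0.05 rad/s and linear speed of cup below 0.02 m/s and distance between loaded1_mid and place1 below 0.006 m and distance between loaded2_mid and place2 below 0.006 m and distance between loaded3_mid and place3 below 0.006 m and distance of each of cup_orange, cup_green from where it was at the start of the episode below 0.015 m and distance of each of reagent, beaker, jar from where it was at the start of the episode below 0.02 m); the robot touches nothing.
It fails at once if the cup is pressed on the analyser with more than 25 N (contact force between cup and analyser above 25 N).
It fails at once if the carousel is turned backwards or on beyond one click (value of joint carousel below -0.5 rad or value of joint carousel above 1.55 rad).
It fails at once if a cup already in the carousel is lifted or shifted out of its place (not (distance between loaded1_mid and place1 below 0.008 m) or not (distance between loaded2_mid and place2 below 0.008 m) or not (distance between loaded3_mid and place3 below 0.008 m)).
It fails at once if another cup on the tray is moved (distance of any of cup_orange, cup_green from where it was at the start of the episode above 0.015 m).
It fails at once if the bottle, the jar or the beaker is moved (distance of any of reagent, beaker, jar from where it was at the start of the episode above 0.02 m).
It also fails if it takes over 61 s, if anything falls off the work surface, if the arm or the gripper's body presses on something with over 40 N, if the wrist force passes 120 N, or if a joint passes its speed limit or range.

## Working session

There is one attempt and no reset: what is moved stays moved. The work goes in short steps, Python scripts to look and compute and a tool call to move; the robot and the scene stay as the last step left them, time stands still between calls to the robot, and variables do not carry over. Pictures are saved under pics/ and viewed, at most 10 in all, crops included, and the job is handed in when it is done.

Besides the shell and the picture viewer there is one more tool, called after ">>>" as a command line: name --argument value ..., lists and objects as JSON in quotes. jog_arm: Moves the arm, as the interface text tells. Its arguments: {"type":"object","properties":{"increments":{"type":"array"}},"required":["increments"]}

```bash
mkdir -p pics; cat > h.py <<'E'
import numpy as np, cv2
from cell import get_state, imaging, manip
from scipy.spatial.transform import Rotation as R
def cap(n, save=None):
    c=imaging.capture(n); 
    if save: cv2.imwrite(f'pics/{save}.png', c['color'][:,:,::-1])
    return c
def ray(c,u,v):
    K=np.array(c['intrinsics']); d=np.array([(u-K[0,2])/K[0,0],(v-K[1,2])/K[1,1]]); s=d.copy()
    for _ in range(20): s=d/(1+c['k1']*(s@s))
    T=np.array(c['extrinsics']); return T[:3,3],T[:3,:3]@np.array([s[0],s[1],1])
def onz(c,u,v,z):
    o,d=ray(c,u,v); return o+d*(z-o[2])/d[2]
def proj(c,p):
    T=np.linalg.inv(np.array(c['extrinsics'])); q=T[:3,:3]@np.array(p)+T[:3,3]; s=q[:2]/q[2]; s=s*(1+c['k1']*(s@s)); K=np.array(c['intrinsics'])
    return np.array([K[0,0]*s[0]+K[0,2],K[1,1]*s[1]+K[1,2]])
def st():
    s=get_state(); print('t',round(s['time_s'],2),'p',np.round(s['position'],4),'F',np.round(s['contact_force'],1),'T',np.round(s['ft_torque'],2),'gap',round(s['finger_gap'],4),'gf',round(s['grasp_force'],1))
    return s
E
python3 - <<'E'
from h import *
ims=[cap(n,n+'0') for n in('side','top','wrist')]
for c in ims: print(np.round(c['extrinsics'],3).tolist(),np.round(c['intrinsics'],1).tolist(),c['k1'])
s=st(); print(np.round(R.from_quat(s['orientation']).as_matrix(),3).tolist())
E
```

```text
[[0.797, -0.337, 0.501, -0.164], [-0.603, -0.457, 0.653, -0.861], [0.009, -0.823, -0.568, 0.865], [0.0, 0.0, 0.0, 1.0]] [[491.5, 0.0, 318.2], [0.0, 491.5, 200.2], [0.0, 0.0, 1.0]] -0.11907496907870432
[[-0.01, -0.98, 0.201, 0.186], [-1.0, 0.01, 0.003, 0.009], [-0.005, -0.201, -0.98, 1.572], [0.0, 0.0, 0.0, 1.0]] [[511.8, 0.0, 313.2], [0.0, 511.8, 191.6], [0.0, 0.0, 1.0]] -0.054910745179584074
[[0.289, 0.916, 0.277, 0.099], [0.957, -0.276, -0.085, 0.622], [-0.002, 0.289, -0.957, 0.384], [0.0, 0.0, 0.0, 1.0]] [[297.6, 0.0, 322.3], [0.0, 297.6, 206.3], [0.0, 0.0, 1.0]] 0.018609978878996857
t 0.15 p [0.1797 0.5983 0.213 ] F [ 0.2  0.  -0.1] T [-0.01 -0.   -0.02] gap 0.094 gf 0.0
[[-0.958, 0.288, -0.0], [0.288, 0.958, -0.001], [-0.0, -0.001, -1.0]]
```

View pics/top0.png

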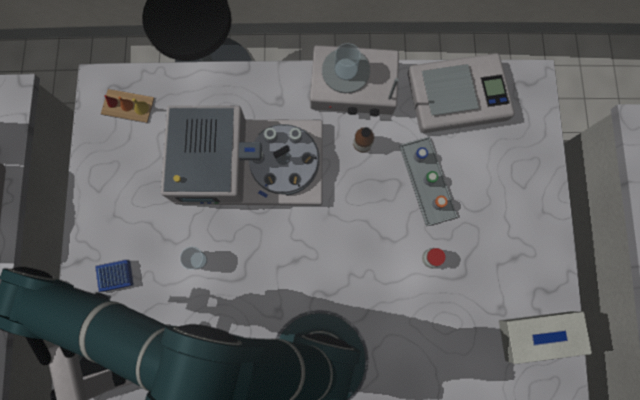

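View pics/side0.png

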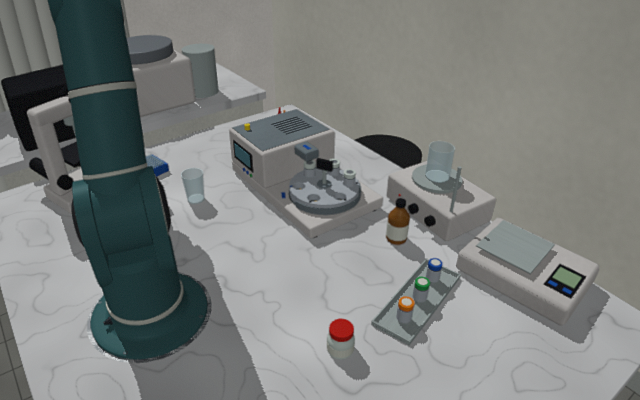

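The top view shows blue, green and orange lids at about (422,154), (432,177) and (441,202). The carousel is centred near (286,160) with its head on the left and the loading gap at lower left (blue mark about (262,193)). The side view agrees, with the bottle near the blue cup.

```bash
python3 - <<'E'
from h import *
t=cap('top'); s=cap('side')
def blob(c,lo,hi,box):
    h=cv2.cvtColor(c['color'],cv2.COLOR_RGB2HSV); m=cv2.inRange(h,lo,hi); k=np.zeros_like(m); x0,y0,x1,y1=box; k[y0:y1,x0:x1]=m[y0:y1,x0:x1]
    M=cv2.moments(k,True); return M['m10']/M['m00'],M['m01']/M['m00'],M['m00']
def tri(a,b):
    o1,d1=ray(t,*a[:2]);o2,d2=ray(s,*b[:2]); k=np.linalg.lstsq(np.c_[d1,-d2],o2-o1,rcond=None)[0]; p,q=o1+d1*k[0],o2+d2*k[1]; return (p+q)/2,np.linalg.norm(p-q)
for n,lo,hi,bt,bs in [('blue',(105,80,40),(130,255,255),(412,143,432,165),(425,255,445,275)),('green',(60,80,40),(85,255,255),(422,166,442,188),(410,275,432,295)),('orange',(5,100,60),(20,255,255),(430,192,452,212),(395,294,416,312)),('mark',(105,80,30),(130,255,255),(255,186,272,200),(276,188,290,202))]:
    a=blob(t,lo,hi,bt);b=blob(s,lo,hi,bs); print(n,np.round(a,1),np.round(b,1),tri(a,b), onz(t,*a[:2],.064))
c=t['color'][100:220,150:340]; cv2.imwrite('pics/t1.png',cv2.resize(c[:,:,::-1],None,fx=4.2,fy=4.2,interpolation=cv2.INTER_CUBIC))
E
```

```text
blue [421.4 153.1  63. ] [434.3 265.3 107. ] (array([ 0.61455001, -0.32138909,  0.05176163]), np.float64(0.001504785654617324)) [ 0.61172878 -0.31921323  0.064     ]
green [431.4 176.8  41. ] [421.6 284.2 126. ] (array([ 0.53953865, -0.3484098 ,  0.05207236]), np.float64(0.0004436234961205666)) [ 0.53694846 -0.3457468   0.064     ]
orange [440.7 201.4  69. ] [405.7 304.2 143. ] (array([ 0.46249362, -0.37185606,  0.05321026]), np.float64(0.0007151404876427457)) [ 0.46082723 -0.36937108  0.064     ]
mark [262.4 193.4  25. ] [282.9 194.4  19. ] (array([0.49380386, 0.16861248, 0.04540164]), np.float64(0.0023115269918605056)) [0.49108729 0.16615988 0.064     ]
```

View pics/t1.png

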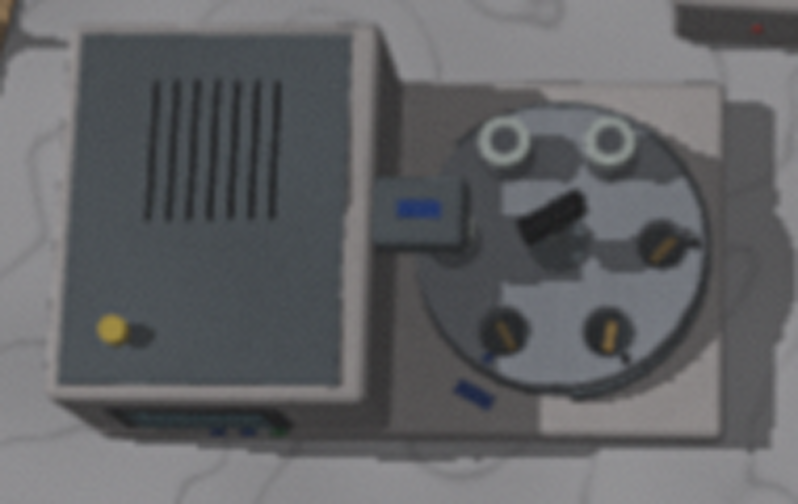

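>>> jog_arm --increments '[{"dp": [-27.2,-30.2,0],"delta_rot": [0,0,0],"grip": 94},{"dp": [-27.2,-30.2,0],"delta_rot": [0,0,0],"grip": 94},{"dp": [-27.2,-30.2,0],"delta_rot": [0,0,0],"grip": 94},{"dp": [-27.2,-30.2,0],"delta_rot": [0,0,0],"grip": 94},{"dp": [-27.2,-30.2,0],"delta_rot": [0,0,0],"grip": 94},{"dp": [-27.2,-30.2,0],"delta_rot": [0,0,0],"grip": 94},{"dp": [-27.2,-30.2,0],"delta_rot": [0,0,0],"grip": 94},{"dp": [-27.2,-30.2,0],"delta_rot": [0,0,0],"grip": 94},{"dp": [-27.2,-30.2,0],"delta_rot": [0,0,0],"grip": 94},{"dp": [-27.2,-30.2,0],"delta_rot": [0,0,0],"grip": 94},{"dp": [-27.2,-30.2,0],"delta_rot": [0,0,0],"grip": 94},{"dp": [-27.2,-30.2,0],"delta_rot": [0,0,0],"grip": 94},{"dp": [-27.2,-30.2,0],"delta_rot": [0,0,0],"grip": 94},{"dp": [-27.2,-30.2,0],"delta_rot": [0,0,0],"grip": 94},{"dp": [-27.2,-30.2,0],"delta_rot": [0,0,0],"grip": 94},{"dp": [-27.2,-30.2,0],"delta_rot": [0,0,0],"grip": 94},{"dp": [-27.2,-30.2,0],"delta_rot": [0,0,0],"grip": 94},{"dp": [-27.2,-30.2,0],"delta_rot": [0,0,0],"grip": 94},{"dp": [-27.2,-30.2,0],"delta_rot": [0,0,0],"grip": 94},{"dp": [-27.2,-30.2,0],"delta_rot": [0,0,0],"grip": 94}]'

```text
time_s: 1.92
position: [0.5276, -0.1383, 0.2136]
orientation: [0.145, 0.989, 0.0, 0.0]
contact_force: [-0.1, 0.8, 1.0]
finger_gap: 0.094
grasp_force: 0.0
```

>>> jog_arm --increments '[{"dp": [-27.2,-30.2,0],"delta_rot": [0,0,0],"grip": 94},{"dp": [-27.2,-30.2,0],"delta_rot": [0,0,0],"grip": 94},{"dp": [-27.2,-30.2,0],"delta_rot": [0,0,0],"grip": 94},{"dp": [-27.2,-30.2,0],"delta_rot": [0,0,0],"grip": 94},{"dp": [-27.2,-30.2,0],"delta_rot": [0,0,0],"grip": 94},{"dp": [0,0,0],"delta_rot": [0,0,7],"grip": 94},{"dp": [0,0,0],"delta_rot": [0,0,7],"grip": 94},{"dp": [0,0,0],"delta_rot": [0,0,7],"grip": 94},{"dp": [0,0,0],"delta_rot": [0,0,7],"grip": 94},{"dp": [0,0,0],"delta_rot": [0,0,7],"grip": 94},{"dp": [0,0,0],"delta_rot": [0,0,7],"grip": 94},{"dp": [0,0,0],"delta_rot": [0,0,7],"grip": 94},{"dp": [0,0,0],"delta_rot": [0,0,7],"grip": 94},{"dp": [0,0,0],"delta_rot": [0,0,7],"grip": 94},{"dp": [0,0,0],"delta_rot": [0,0,7],"grip": 94},{"dp": [0,0,0],"delta_rot": [0,0,7],"grip": 94},{"dp": [0,0,0],"delta_rot": [0,0,7],"grip": 94},{"dp": [0,0,0],"delta_rot": [0,0,7],"grip": 94},{"dp": [0,0,0],"delta_rot": [0,0,7],"grip": 94},{"dp": [0,0,0],"delta_rot": [0,0,7],"grip": 94}]'

```text
time_s: 3.58
position: [0.6139, -0.3199, 0.2133]
orientation: [0.875, 0.484, -0.0, -0.0]
contact_force: [0.8, -0.6, -1.2]
finger_gap: 0.0938
grasp_force: 0.0
```

>>> jog_arm --increments '[{"dp": [0,0,0],"delta_rot": [0,0,7],"grip": 60},{"dp": [0,0,0],"delta_rot": [0,0,7],"grip": 60},{"dp": [0,0,0],"delta_rot": [0,0,7],"grip": 60},{"dp": [0,0,0],"delta_rot": [0,0,7],"grip": 60},{"dp": [0,0,0],"delta_rot": [0,0,7],"grip": 60},{"dp": [0,0,0],"delta_rot": [0,0,4],"grip": 60},{"dp": [0,0,0],"delta_rot": [0,0,0],"grip": 60}]'

```text
time_s: 4.17
position: [0.6139, -0.3199, 0.2131]
orientation: [0.986, 0.166, -0.0, 0.0]
contact_force: [-1.0, 0.3, -0.0]
finger_gap: 0.0603
grasp_force: 0.0
```

```bash
python3 - <<'E'
from h import *
s=st(); print(np.round(R.from_quat(s['orientation']).as_matrix(),3).tolist(),np.round(s['qpos'],2))
c=cap('wrist','w1')
h=cv2.cvtColor(c['color'],cv2.COLOR_RGB2HSV); m=cv2.inRange(h,(105,90,40),(130,255,255))
n,l,S,C=cv2.connectedComponentsWithStats(m)
for i in range(1,n):
    if S[i,4]>80: print(S[i],C[i],onz(c,*C[i],.064))
E
```

```text
t 4.17 p [ 0.6139 -0.3199  0.2131] F [-1.   0.3 -0. ] T [-0.05  0.14 -0.07] gap 0.0603 gf 0.0
[[0.945, 0.327, -0.001], [0.327, -0.945, -0.0], [-0.001, -0.0, -1.0]] [-0.22  0.81  1.13  1.45 -0.74  1.35 -0.28]
[581 111  25  17 309] [593.05825243 119.24919094] [ 0.78043905 -0.55508488  0.064     ]
[615 118  25  17 307] [627.49185668 125.68078176] [ 0.78587227 -0.59120385  0.064     ]
[309 179  32  32 489] [324.5194274  193.52147239] [ 0.61783618 -0.32190633  0.064     ]
```

View pics/w1.png

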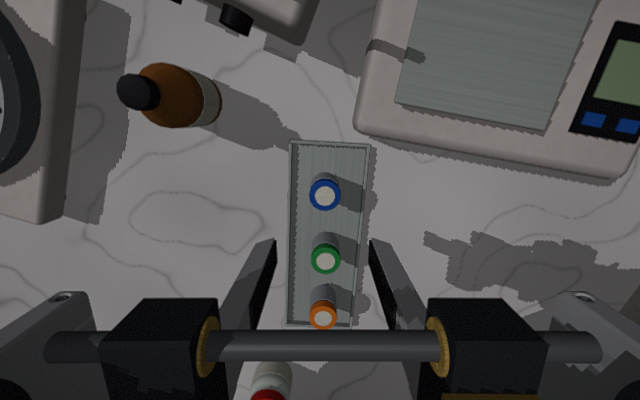

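The wrist view shows the blue lid ring centred at about (325,195), with green (326,259) and orange (323,315) lined up along tool x. The tool's y axis is correctly across the row.

```bash
cat >> h.py <<'E'
def ring(c,lo,hi,amin=150,near=None):
    h=cv2.cvtColor(c['color'],cv2.COLOR_RGB2HSV); m=cv2.inRange(h,lo,hi)
    cs=[k for k in cv2.findContours(m,cv2.RETR_EXTERNAL,cv2.CHAIN_APPROX_NONE)[0] if cv2.contourArea(k)>amin]
    out=[cv2.fitEllipse(k) for k in cs]
    if near is not None: out.sort(key=lambda e:np.hypot(e[0][0]-near[0],e[0][1]-near[1]))
    # inner white disc: same ellipse centre from hole
    return out
def rel(s,p):  # world point -> mm in tool axes from TCP
    return R.from_quat(s['orientation']).as_matrix().T@(np.array(p)-s['position'])*1000
E
python3 - <<'E'
from h import *
s=st(); c=cap('wrist')
e=ring(c,(105,90,40),(130,255,255),near=(325,195))[0]; print('outer',e)
g=cv2.cvtColor(c['color'],cv2.COLOR_RGB2HSV)[170:220,300:350]
w=cv2.inRange(g,(0,0,120),(180,60,255)); n,l,S,C=cv2.connectedComponentsWithStats(w)
for i in range(1,n):
    if S[i,4]>60: print('white',S[i],C[i]+[300,170])
q=C[1:][np.argmin([np.hypot(*(k-[25,25])) for k in C[1:]])]+[300,170]
for uv in (e[0],q):
    p=onz(c,*uv,.064); print(uv,p,rel(s,p))
E
```

```text
t 4.22 p [ 0.6139 -0.32    0.2132] F [-0.8 -0.7  0.4] T [-0.05  0.11  0.01] gap 0.0599 gf 0.0
outer ((324.4878234863281, 194.2394256591797), (30.90576171875, 31.580890655517578), 161.7465057373047)
white [ 15  17  20  18 283] [324.40636042 195.54063604]
(324.4878234863281, 194.2394256591797) [ 0.61701075 -0.32222452  0.064     ] [  2.29332719   3.16282206 149.15756724]
[324.40636042 195.54063604] [ 0.61556989 -0.32263596  0.064     ] [  0.79756743   3.07302744 149.15861931]
```

>>> jog_arm --increments '[{"dp": [1,3,30],"delta_rot": [0,0,0],"grip": 60},{"dp": [0,0,40],"delta_rot": [0,0,0],"grip": 60},{"dp": [0,0,30],"delta_rot": [0,0,0],"grip": 60},{"dp": [0,0,10],"delta_rot": [0,0,0],"grip": 60},{"dp": [0,0,0],"delta_rot": [0,0,0],"grip": 60},{"dp": [0,0,0],"delta_rot": [0,0,0],"grip": 60}]'

```text
time_s: 4.77
position: [0.616, -0.3232, 0.1048]
orientation: [0.986, 0.168, 0.0, 0.0]
contact_force: [-0.1, 0.6, 0.4]
finger_gap: 0.06
grasp_force: 0.0
```

```bash
cat >> h.py <<'E'
def bluecup(c,s,z,guess=None):
    g=cv2.cvtColor(c['color'],cv2.COLOR_RGB2HSV)
    m=cv2.inRange(g,(105,90,40),(130,255,255)); u=proj(c,s['position']) if guess is None else guess
    cs,hi=cv2.findContours(m,cv2.RETR_CCOMP,cv2.CHAIN_APPROX_NONE)
    for k,x in zip(cs,hi[0]):
        if cv2.contourArea(k)>100 and len(k)>5:
            e=cv2.fitEllipse(k)
            if np.hypot(e[0][0]-u[0],e[0][1]-u[1])<120: print('hole' if x[3]>=0 else 'outer',np.round(e[0],1),np.round(e[1],1),'rel',np.round(rel(s,onz(c,*e[0],z)),1))
E
python3 - <<'E'
from h import *
s=st(); c=cap('wrist','w2'); bluecup(c,s,.064); print(s['qpos'])
E
```

```text
t 4.77 p [ 0.616  -0.3232  0.1048] F [-0.1  0.6  0.4] T [-0.08  0.14  0.06] gap 0.06 gf 0.0
outer [320.6 230. ] [45.2 46. ] rel [ 2.2 -0.6 40.8]
hole [320.5 232.9] [28.2 30.7] rel [-0.2 -0.7 40.8]
[-0.18127903  0.91543065  1.04520049  1.53086478 -0.83193681  1.18744006
 -0.21565414]
```

>>> jog_arm --increments '[{"dp": [0,-0.5,25],"delta_rot": [0,0,0],"grip": 60},{"dp": [0,0,25],"delta_rot": [0,0,0],"grip": 60},{"dp": [0,0,15],"delta_rot": [0,0,0],"grip": 60},{"dp": [0,0,0],"delta_rot": [0,0,0],"grip": 30},{"dp": [0,0,0],"delta_rot": [0,0,0],"grip": 30},{"dp": [0,0,0],"delta_rot": [0,0,0],"grip": 30},{"dp": [0,0,0],"delta_rot": [0,0,0],"grip": 30},{"dp": [0,0,0],"delta_rot": [0,0,0],"grip": 30}]'

```text
time_s: 5.48
position: [0.6163, -0.3227, 0.0402]
orientation: [0.986, 0.168, 0.001, 0.001]
contact_force: [-0.6, 1.6, 8.8]
finger_gap: 0.0358
grasp_force: 30.0
```

```bash
python3 - <<'E'
from h import *
s=st(); c=cap('wrist'); bluecup(c,s,.064)
# rough analyser geometry from top image
t=cap('top')
f=lambda x,y:(150+x/4.2,100+y/4.2)
P150=onz(t,*f(503,333),.064); P210=onz(t,*f(609,333),.064); P270=onz(t,*f(661,246),.064)
L30=onz(t,*f(505,142),.116); Lm30=onz(t,*f(609,142),.116); K=onz(t,*f(553,218),.161)
print(P150,P210,P270,L30,Lm30,'knob',K,(P150+Lm30)/2,(P210+L30)/2)
E
```

```text
t 5.48 p [ 0.6163 -0.3227  0.0402] F [-0.6  1.6  8.8] T [0.16 0.34 0.05] gap 0.0358 gf 30.0
outer [322.2 271.8] [61.8 64.1] rel [  2.6   0.6 -23.8]
hole [322.4 277.1] [36.6 41.1] rel [ -0.6   0.7 -23.8]
[0.53442596 0.1441878  0.064     ] [0.53360002 0.06778847 0.064     ] [0.59801162 0.02987632 0.064     ] [0.66137748 0.13923241 0.116     ] [0.66050051 0.06545865 0.116     ] knob [0.59207889 0.1020049  0.161     ] [0.59746324 0.10482323 0.09      ] [0.59748875 0.10351044 0.09      ]
```

>>> jog_arm --increments '[{"dp": [0,0,-10],"delta_rot": [0,0,0],"grip": 30},{"dp": [0,0,-35],"delta_rot": [0,0,0],"grip": 30},{"dp": [0,0,-40],"delta_rot": [0,0,0],"grip": 30},{"dp": [0,0,-40],"delta_rot": [0,0,0],"grip": 30},{"dp": [0,0,-35],"delta_rot": [0,0,0],"grip": 30},{"dp": [0,-20,-15],"delta_rot": [0,0,0],"grip": 30},{"dp": [0,-40,0],"delta_rot": [0,0,0],"grip": 30},{"dp": [0,-40,0],"delta_rot": [0,0,0],"grip": 30},{"dp": [0,-40,0],"delta_rot": [0,0,0],"grip": 30},{"dp": [0,-40,0],"delta_rot": [0,0,0],"grip": 30},{"dp": [0,-40,0],"delta_rot": [0,0,0],"grip": 30},{"dp": [0,-40,0],"delta_rot": [0,0,0],"grip": 30},{"dp": [0,-40,0],"delta_rot": [0,0,0],"grip": 30},{"dp": [0,-40,0],"delta_rot": [0,0,0],"grip": 30},{"dp": [0,-40,0],"delta_rot": [0,0,0],"grip": 30},{"dp": [0,-40,0],"delta_rot": [0,0,0],"grip": 30},{"dp": [3,-38,0],"delta_rot": [0,0,0],"grip": 30},{"dp": [0,-10,0],"delta_rot": [0,0,0],"grip": 30},{"dp": [0,0,0],"delta_rot": [0,0,0],"grip": 30},{"dp": [0,0,0],"delta_rot": [0,0,0],"grip": 30}]'

```text
time_s: 7.25
position: [0.4638, 0.1207, 0.214]
orientation: [0.986, 0.168, 0.0, -0.0]
contact_force: [-0.1, -0.6, -2.1]
finger_gap: 0.0357
grasp_force: 30.0
```

```bash
python3 - <<'E'
from h import *
s=st(); c=cap('wrist','w3'); print(np.round(s['qpos'],2),s['orientation']); bluecup(c,s,s['position'][2]+.024)
for p in [(.534,.143,.076),(.597,.104,.161)]: print(proj(c,p))
E
```

```text
t 7.25 p [0.4638 0.1207 0.214 ] F [-0.1 -0.6 -2.1] T [-0.1   0.16 -0.03] gap 0.0357 gf 30.0
[-1.34  0.34  1.23  1.99 -0.36  1.06 -1.18] [ 9.85788619e-01  1.67989969e-01  1.69135058e-04 -3.74461240e-04]
outer [322.4 271.7] [62.  63.6] rel [  2.9   0.7 -24. ]
hole [322.5 277.1] [36.7 41.1] rel [ -0.5   0.7 -24. ]
outer [292.5 154.4] [10.5 33. ] rel [ 67.4 -13.9 -24. ]
[323.75753937 128.3819605 ]
[408.57046248  62.51649791]
```

View pics/w3.png

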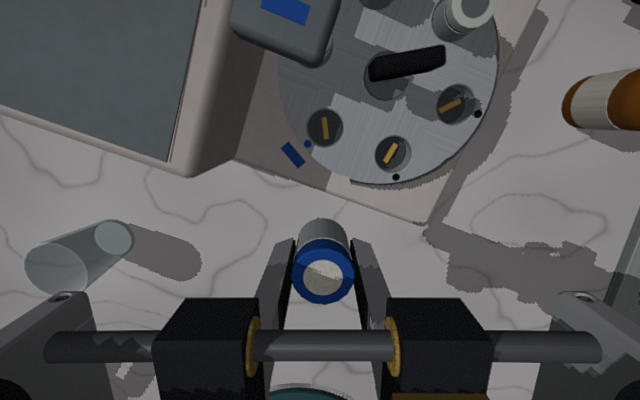

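The wrist view shows the empty pocket at about (324,128) with its brass blade, the mark at (293,154), the gripped cup's lid at (323,277) and the knob bar at about (408,62).

>>> jog_arm --increments '[{"dp": [0,0,25],"delta_rot": [0,0,7],"grip": 30},{"dp": [0,0,30],"delta_rot": [0,0,7],"grip": 30},{"dp": [0,0,20],"delta_rot": [0,0,0],"grip": 30},{"dp": [0,0,0],"delta_rot": [0,0,0],"grip": 30},{"dp": [0,0,0],"delta_rot": [0,0,0],"grip": 30},{"dp": [0,0,0],"delta_rot": [0,0,0],"grip": 30}]'

```text
time_s: 7.8
position: [0.4648, 0.1197, 0.1398]
orientation: [0.999, 0.046, 0.001, -0.0]
contact_force: [-1.0, 0.6, -1.0]
finger_gap: 0.0353
grasp_force: 30.0
```

```bash
python3 - <<'E'
from h import *
s=st(); c=cap('wrist','w4'); print(np.round(s['qpos'],3),R.from_quat(s['orientation']).as_matrix().round(3).tolist()); bluecup(c,s,s['position'][2]+.024)
u=proj(c,(.534,.143,.076)); print(u)
x,y=int(u[0]),int(u[1]); a=c['color'][max(0,y-60):y+60,x-80:x+80]; print(max(0,y-60),x-80)
cv2.imwrite('pics/w4c.png',cv2.resize(a[:,:,::-1],None,fx=5,fy=5,interpolation=cv2.INTER_CUBIC))
E
```

```text
t 7.8 p [0.4648 0.1197 0.1398] F [-1.   0.6 -1. ] T [ 0.01  0.19 -0.04] gap 0.0353 gf 30.0
[-1.234  0.481  1.149  2.063 -0.548  0.944 -1.267] [[0.996, 0.091, 0.001], [0.091, -0.996, 0.0], [0.001, -0.0, -1.0]]
outer [322.3 271.6] [62.2 63.4] rel [  3.1   0.5 -24. ]
hole [322.4 277.1] [36.7 41.1] rel [ -0.3   0.6 -24. ]
outer [272.5 176.3] [13.3 41.6] rel [ 56.7 -24.4 -23.9]
[299.48712767 135.97940706]
75 219
```

View pics/w4c.png

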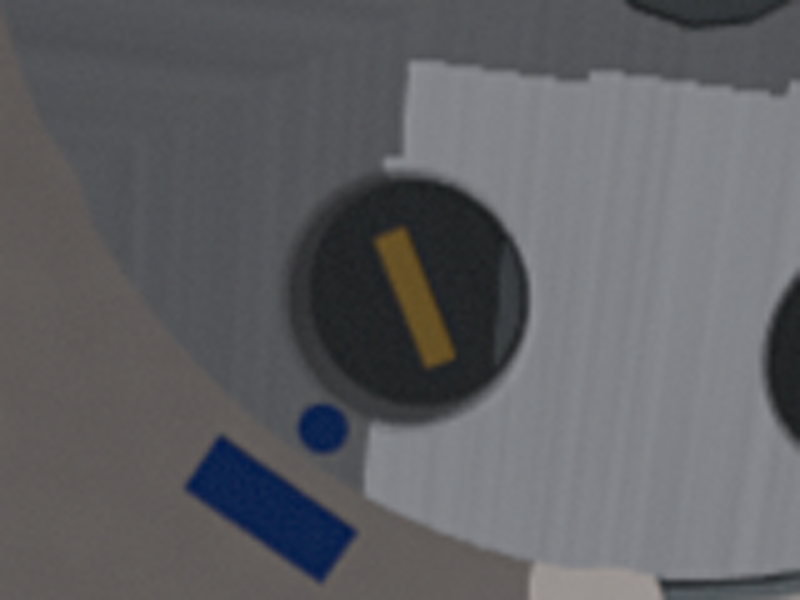

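The crop shows the pocket mouth centred at crop (409,296), i.e. image (300.4,133.8), and the blade from crop (390,235) to (440,362).

```bash
python3 - <<'E'
from h import *
s=st(); c=cap('wrist')
f=lambda x,y:((x+.5)/5-.5+219,(y+.5)/5-.5+75)
g=cv2.cvtColor(c['color'],cv2.COLOR_RGB2HSV); m=cv2.inRange(g,(10,110,50),(30,255,255)); k=np.zeros_like(m);k[110:160,280:330]=m[110:160,280:330]
M=cv2.moments(k,True);b=(M['m10']/M['m00'],M['m01']/M['m00']); r=cv2.minAreaRect(cv2.findNonZero(k)); print('blade',b,r)
p=onz(c,*f(409,296),.076); q=onz(c,*b,.061); a=onz(c,*f(390,235),.061); d=onz(c,*f(440,362),.061)
for v in (f(288,296),f(530,296),f(409,168),f(409,425)): print(onz(c,*v,.076)-p)
print('mouth',p,rel(s,p),'blade',q,rel(s,q)); e=rel(s,d)-rel(s,a); print('blade ang in tool',np.degrees(np.arctan2(e[1],e[0])))
E
```

```text
t 7.85 p [0.4648 0.1201 0.1399] F [-0.2 -0.4 -1.1] T [0.01 0.15 0.  ] gap 0.0352 gf 30.0
blade (302.5181347150259, 134.23834196891193) ((302.5689392089844, 134.17242431640625), (27.85430145263672, 6.870728015899658), 68.19859313964844)
[-0.00169624  0.01852799  0.        ]
[ 0.0016841  -0.01854085  0.        ]
[0.01861051 0.00127294 0.        ]
[-0.01972813 -0.00135416  0.        ]
mouth [0.53571617 0.14293041 0.076     ] [ 72.56891128 -16.21756827  64.02441904] blade [0.53462945 0.14217729 0.061     ] [ 71.39261295 -15.55825237  79.02207796]
blade ang in tool 159.05072618523022
```

>>> jog_arm --increments '[{"dp": [30,-7,0],"delta_rot": [0,0,0],"grip": 30},{"dp": [30,-7,0],"delta_rot": [0,0,0],"grip": 30},{"dp": [12.4,-2.5,0],"delta_rot": [0,0,0],"grip": 30},{"dp": [0,0,15],"delta_rot": [0,0,0],"grip": 30},{"dp": [0,0,9],"delta_rot": [0,0,0],"grip": 30},{"dp": [0,0,0],"delta_rot": [0,0,0],"grip": 30},{"dp": [0,0,0],"delta_rot": [0,0,0],"grip": 30},{"dp": [0,0,0],"delta_rot": [0,0,0],"grip": 30}]'

```text
time_s: 8.57
position: [0.5341, 0.1436, 0.115]
orientation: [0.999, 0.046, 0.0, -0.0]
contact_force: [-0.4, -0.0, -2.6]
finger_gap: 0.0355
grasp_force: 30.0
```

```bash
python3 - <<'E'
from h import *
s=st(); c=cap('wrist','w5'); print(np.round(s['qpos'],3)); bluecup(c,s,s['position'][2]+.024)
print('pocket rel',rel(s,(.5352,.1426,.076)))
E
```

```text
t 8.57 p [0.5341 0.1436 0.115 ] F [-0.4 -0.  -2.6] T [0.04 0.17 0.01] gap 0.0355 gf 30.0
[-1.074  0.631  1.02   1.906 -0.65   0.98  -1.231]
outer [322.3 271.6] [62.4 63.5] rel [  3.1   0.5 -24. ]
hole [322.4 277.1] [36.7 41.1] rel [ -0.4   0.6 -24. ]
pocket rel [ 0.97517593  1.12300594 38.9681471 ]
```

View pics/w5.png

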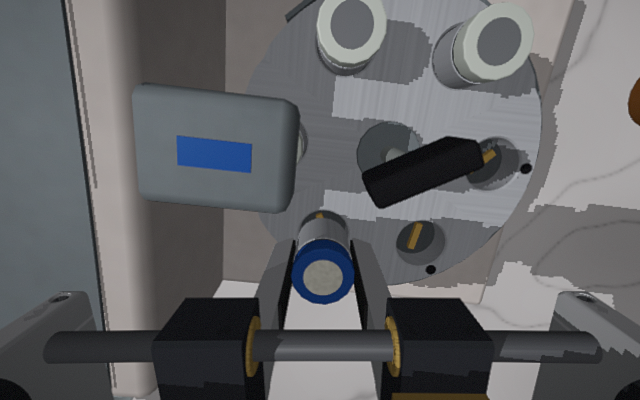

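The cup sits just above the pocket mouth (mouth rim visible at about (320,215)), with the head well left and the knob bar around (425,172).

>>> jog_arm --increments '[{"dp": [1.4,0.6,0],"delta_rot": [0,0,0],"grip": 30},{"dp": [0,0,1.5],"delta_rot": [0,0,0],"grip": 30},{"dp": [0,0,1.5],"delta_rot": [0,0,0],"grip": 30},{"dp": [0,0,1],"delta_rot": [0,0,0],"grip": 30},{"dp": [0,0,0],"delta_rot": [0,0,0],"grip": 30},{"dp": [0,0,0],"delta_rot": [0,0,0],"grip": 30}]'

```text
time_s: 9.12
position: [0.5359, 0.1431, 0.1104]
orientation: [0.999, 0.046, -0.0, 0.0]
contact_force: [0.8, -1.0, -2.5]
finger_gap: 0.0354
grasp_force: 30.0
```

```bash
python3 -c "
from h import *
s=st();print('pocket rel',rel(s,(.5352,.1426,.076)))"
```

```text
t 9.12 p [0.5359 0.1431 0.1104] F [ 0.8 -1.  -2.5] T [-0.04  0.15 -0.01] gap 0.0354 gf 30.0
pocket rel [-0.73447317  0.46062325 34.40320802]
```

>>> jog_arm --increments '[{"dp": [0,0,1],"delta_rot": [0,0,0],"grip": 30},{"dp": [0,0,1],"delta_rot": [0,0,0],"grip": 30},{"dp": [0,0,0],"delta_rot": [0,0,0],"grip": 30},{"dp": [0,0,0],"delta_rot": [0,0,0],"grip": 30}]'

```text
time_s: 9.45
position: [0.5359, 0.1432, 0.1084]
orientation: [0.999, 0.046, -0.0, 0.0]
contact_force: [-1.1, -0.4, -2.0]
finger_gap: 0.0357
grasp_force: 30.0
```

>>> jog_arm --increments '[{"dp": [0,0,1],"delta_rot": [0,0,0],"grip": 30},{"dp": [0,0,1],"delta_rot": [0,0,0],"grip": 30},{"dp": [0,0,0],"delta_rot": [0,0,0],"grip": 30},{"dp": [0,0,0],"delta_rot": [0,0,0],"grip": 30}]'

```text
time_s: 9.78
position: [0.5359, 0.1432, 0.1064]
orientation: [0.999, 0.046, -0.0, 0.0]
contact_force: [0.5, -0.0, -1.6]
finger_gap: 0.0356
grasp_force: 30.0
```

>>> jog_arm --increments '[{"dp": [0,0,1],"delta_rot": [0,0,0],"grip": 30},{"dp": [0,0,1],"delta_rot": [0,0,0],"grip": 30},{"dp": [0,0,1],"delta_rot": [0,0,0],"grip": 30},{"dp": [0,0,0],"delta_rot": [0,0,0],"grip": 30},{"dp": [0,0,0],"delta_rot": [0,0,0],"grip": 30}]'

```text
time_s: 10.2
position: [0.5359, 0.1431, 0.1034]
orientation: [0.999, 0.046, -0.0, 0.0]
contact_force: [-0.7, -0.4, -1.6]
finger_gap: 0.0352
grasp_force: 30.0
```

>>> jog_arm --increments '[{"dp": [0,0,1],"delta_rot": [0,0,0],"grip": 30},{"dp": [0,0,1],"delta_rot": [0,0,0],"grip": 30},{"dp": [0,0,1],"delta_rot": [0,0,0],"grip": 30},{"dp": [0,0,0],"delta_rot": [0,0,0],"grip": 30},{"dp": [0,0,0],"delta_rot": [0,0,0],"grip": 30}]'

```text
time_s: 10.62
position: [0.5359, 0.1432, 0.1004]
orientation: [0.999, 0.046, -0.0, 0.0]
contact_force: [-1.4, 0.6, -2.1]
finger_gap: 0.0355
grasp_force: 30.0
```

>>> jog_arm --increments '[{"dp": [0,0,1],"delta_rot": [0,0,0],"grip": 30},{"dp": [0,0,1],"delta_rot": [0,0,0],"grip": 30},{"dp": [0,0,0],"delta_rot": [0,0,0],"grip": 30},{"dp": [0,0,0],"delta_rot": [0,0,0],"grip": 30}]'

```text
time_s: 10.95
position: [0.5359, 0.1432, 0.0984]
orientation: [0.999, 0.046, -0.0, 0.0]
contact_force: [-0.2, 1.3, -1.7]
finger_gap: 0.0356
grasp_force: 30.0
```

>>> jog_arm --increments '[{"dp": [0,0,1],"delta_rot": [0,0,0],"grip": 30},{"dp": [0,0,0.5],"delta_rot": [0,0,0],"grip": 30},{"dp": [0,0,0],"delta_rot": [0,0,0],"grip": 30},{"dp": [0,0,0],"delta_rot": [0,0,0],"grip": 30}]'

```text
time_s: 11.28
position: [0.536, 0.1432, 0.0971]
orientation: [0.999, 0.046, 0.0, 0.0]
contact_force: [0.2, -0.6, 0.9]
finger_gap: 0.0355
grasp_force: 30.0
```

>>> jog_arm --increments '[{"dp": [0,0,0.7],"delta_rot": [0,0,0],"grip": 30},{"dp": [0,0,0],"delta_rot": [0,0,0],"grip": 30},{"dp": [0,0,0],"delta_rot": [0,0,0],"grip": 30}]'

```text
time_s: 11.53
position: [0.536, 0.1432, 0.0963]
orientation: [0.999, 0.046, 0.0, 0.0]
contact_force: [-0.6, 0.3, 3.4]
finger_gap: 0.0356
grasp_force: 30.0
```

>>> jog_arm --increments '[{"dp": [0,0,0.6],"delta_rot": [0,0,0],"grip": 30},{"dp": [0,0,0],"delta_rot": [0,0,3],"grip": 30},{"dp": [0,0,0],"delta_rot": [0,0,3],"grip": 30},{"dp": [0,0,0],"delta_rot": [0,0,3],"grip": 30},{"dp": [0,0,0],"delta_rot": [0,0,3],"grip": 30},{"dp": [0,0,0],"delta_rot": [0,0,3],"grip": 30},{"dp": [0,0,0],"delta_rot": [0,0,3],"grip": 30},{"dp": [0,0,0],"delta_rot": [0,0,0],"grip": 30}]'

```text
time_s: 12.2
position: [0.5361, 0.1431, 0.0957]
orientation: [0.994, -0.112, 0.0, 0.0]
contact_force: [-0.2, -1.1, 3.1]
finger_gap: 0.0357
grasp_force: 30.0
```

```bash
python3 -c "
from h import *
s=st();print(np.round(s['qpos'],3))"
```

```text
t 12.2 p [0.5361 0.1431 0.0957] F [-0.2 -1.1  3.1] T [ 0.    0.21 -0.01] gap 0.0357 gf 30.0
[-1.089  0.702  1.063  1.914 -0.743  0.984 -1.474]
```

>>> jog_arm --increments '[{"dp": [0,0,0.4],"delta_rot": [0,0,3],"grip": 30},{"dp": [0,0,0],"delta_rot": [0,0,3],"grip": 30},{"dp": [0,0,0],"delta_rot": [0,0,3],"grip": 30},{"dp": [0,0,0],"delta_rot": [0,0,3],"grip": 30},{"dp": [0,0,0],"delta_rot": [0,0,3],"grip": 30},{"dp": [0,0,0],"delta_rot": [0,0,3],"grip": 30},{"dp": [0,0,0],"delta_rot": [0,0,3],"grip": 30},{"dp": [0,0,0],"delta_rot": [0,0,3],"grip": 30},{"dp": [0,0,0],"delta_rot": [0,0,0],"grip": 30}]'

```text
time_s: 12.95
position: [0.5357, 0.1432, 0.0949]
orientation: [0.949, -0.315, -0.0, 0.0]
contact_force: [0.4, 0.3, -1.7]
finger_gap: 0.0357
grasp_force: 30.0
```

```bash
python3 -c "
from h import *
s=st();print(np.round(s['qpos'],3))"
```

```text
t 12.95 p [0.5357 0.1432 0.0949] F [ 0.4  0.3 -1.7] T [ 0.01  0.17 -0.01] gap 0.0357 gf 30.0
[-1.131  0.764  1.146  1.916 -0.824  1.033 -1.826]
```

The force fell from +3 N to the free-hanging value, so the blade has entered the slot. I'll lower it to the bottom.

>>> jog_arm --increments '[{"dp": [0,0,1],"delta_rot": [0,0,0],"grip": 30},{"dp": [0,0,0.6],"delta_rot": [0,0,0],"grip": 30},{"dp": [0,0,0],"delta_rot": [0,0,0],"grip": 30},{"dp": [0,0,0],"delta_rot": [0,0,0],"grip": 30}]'

```text
time_s: 13.28
position: [0.5358, 0.1432, 0.0936]
orientation: [0.949, -0.314, -0.0, 0.0]
contact_force: [-0.5, -0.8, -1.1]
finger_gap: 0.0355
grasp_force: 30.0
```

>>> jog_arm --increments '[{"dp": [0,0,0.8],"delta_rot": [0,0,0],"grip": 30},{"dp": [0,0,0],"delta_rot": [0,0,0],"grip": 30},{"dp": [0,0,0],"delta_rot": [0,0,0],"grip": 30}]'

```text
time_s: 13.53
position: [0.5359, 0.1432, 0.0928]
orientation: [0.949, -0.315, -0.0, 0.0]
contact_force: [-0.7, -0.6, -2.3]
finger_gap: 0.0355
grasp_force: 30.0
```

>>> jog_arm --increments '[{"dp": [0,0,0.6],"delta_rot": [0,0,0],"grip": 30},{"dp": [0,0,0],"delta_rot": [0,0,0],"grip": 30},{"dp": [0,0,0],"delta_rot": [0,0,0],"grip": 30}]'

```text
time_s: 13.78
position: [0.5359, 0.1432, 0.0922]
orientation: [0.949, -0.315, -0.0, 0.0]
contact_force: [-1.4, 1.1, -1.1]
finger_gap: 0.0356
grasp_force: 30.0
```

```bash
python3 -c "
from h import *
s=st();c=cap('wrist'); bluecup(c,s,s['position'][2]+.024)"
```

```text
t 13.78 p [0.5359 0.1432 0.0922] F [-1.4  1.1 -1.1] T [0.11 0.34 0.09] gap 0.0356 gf 30.0
outer [322.5 272. ] [62.8 64.2] rel [  3.1  -0.  -24. ]
hole [322.5 277.1] [36.6 41.1] rel [ -0.1  -0.1 -24. ]
```

>>> jog_arm --increments '[{"dp": [0,0,0],"delta_rot": [0,0,0],"grip": 50},{"dp": [0,0,0],"delta_rot": [0,0,0],"grip": 50},{"dp": [0,0,0],"delta_rot": [0,0,0],"grip": 50},{"dp": [0,0,0],"delta_rot": [0,0,0],"grip": 50},{"dp": [0,0,0],"delta_rot": [0,0,0],"grip": 50},{"dp": [0,0,0],"delta_rot": [0,0,0],"grip": 50},{"dp": [0,0,0],"delta_rot": [0,0,0],"grip": 50}]'

```text
time_s: 14.42
position: [0.536, 0.1432, 0.0923]
orientation: [0.949, -0.315, 0.0, 0.0]
contact_force: [0.7, 0.1, -0.2]
finger_gap: 0.05
grasp_force: 0.0
```

```bash
python3 -c "
from h import *
s=st();c=cap('wrist'); bluecup(c,s,.116); t=cap('top'); print(np.round(s['qpos'],2),R.from_quat(s['orientation']).as_matrix().round(3).tolist())
print('blue px hole size')"
```

```text
t 14.42 p [0.536  0.1432 0.0923] F [ 0.7  0.1 -0.2] T [0.05 0.14 0.03] gap 0.05 gf 0.0
outer [323.9 271.9] [61.9 64.6] rel [  3.    0.7 -23.7]
hole [323.9 277.1] [36.7 41.1] rel [ -0.2   0.7 -23.7]
[-1.13  0.77  1.14  1.92 -0.83  1.03 -1.82] [[0.802, -0.598, 0.0], [-0.598, -0.802, -0.0], [0.0, 0.0, -1.0]]
blue px hole size
```

>>> jog_arm --increments '[{"dp": [0,0,-15],"delta_rot": [0,0,0],"grip": 50},{"dp": [0,0,-35],"delta_rot": [0,0,0],"grip": 50},{"dp": [0,0,-40],"delta_rot": [0,0,0],"grip": 50},{"dp": [0,0,-33],"delta_rot": [0,0,0],"grip": 50},{"dp": [36,-2.5,0],"delta_rot": [0,0,0],"grip": 50},{"dp": [36,-2.5,0],"delta_rot": [0,0,0],"grip": 50},{"dp": [0,0,0],"delta_rot": [0,0,-7],"grip": 50},{"dp": [0,0,0],"delta_rot": [0,0,-7],"grip": 50},{"dp": [0,0,0],"delta_rot": [0,0,-7],"grip": 50},{"dp": [0,0,0],"delta_rot": [0,0,-7],"grip": 50},{"dp": [0,0,0],"delta_rot": [0,0,-7],"grip": 50},{"dp": [0,0,0],"delta_rot": [0,0,-7],"grip": 50},{"dp": [0,0,0],"delta_rot": [0,0,-7],"grip": 50},{"dp": [0,0,0],"delta_rot": [0,0,-7],"grip": 50},{"dp": [0,0,0],"delta_rot": [0,0,-7],"grip": 50},{"dp": [0,0,0],"delta_rot": [0,0,-7],"grip": 50},{"dp": [0,0,0],"delta_rot": [0,0,-7],"grip": 50},{"dp": [0,0,0],"delta_rot": [0,0,-7],"grip": 50},{"dp": [0,0,0],"delta_rot": [0,0,-7],"grip": 50},{"dp": [0,0,0],"delta_rot": [0,0,-7],"grip": 50}]'

```text
time_s: 16.18
position: [0.5966, 0.104, 0.2153]
orientation: [0.859, 0.512, -0.0, 0.0]
contact_force: [-0.1, -1.0, -0.6]
finger_gap: 0.0501
grasp_force: 0.0
```

>>> jog_arm --increments '[{"dp": [0,0,0],"delta_rot": [0,0,-7],"grip": 50},{"dp": [0,0,0],"delta_rot": [0,0,-7],"grip": 50},{"dp": [0,0,0],"delta_rot": [0,0,-7],"grip": 50},{"dp": [0,0,0],"delta_rot": [0,0,-7],"grip": 50},{"dp": [0,0,0],"delta_rot": [0,0,-7],"grip": 50},{"dp": [0,0,0],"delta_rot": [0,0,-7],"grip": 50},{"dp": [0,0,0],"delta_rot": [0,0,-7],"grip": 50},{"dp": [0,0,0],"delta_rot": [0,0,-3],"grip": 50},{"dp": [0,0,0],"delta_rot": [0,0,0],"grip": 50},{"dp": [0,0,0],"delta_rot": [0,0,0],"grip": 50}]'

```text
time_s: 17.02
position: [0.5967, 0.1039, 0.2153]
orientation: [0.551, 0.835, -0.0, 0.0]
contact_force: [-0.7, 0.1, 0.2]
finger_gap: 0.0501
grasp_force: 0.0
```

```bash
python3 -c "
from h import *
s=st();c=cap('wrist','w6'); print(np.round(s['qpos'],2),R.from_quat(s['orientation']).as_matrix().round(3).tolist())"
```

```text
t 17.02 p [0.5967 0.1039 0.2153] F [-0.7  0.1  0.2] T [-0.04 -0.01 -0.02] gap 0.0501 gf 0.0
[-0.63  0.42  0.54  1.68 -0.24  1.11  0.38] [[-0.393, 0.92, 0.0], [0.92, 0.393, -0.0], [-0.0, -0.0, -1.0]]
```

View pics/w6.png

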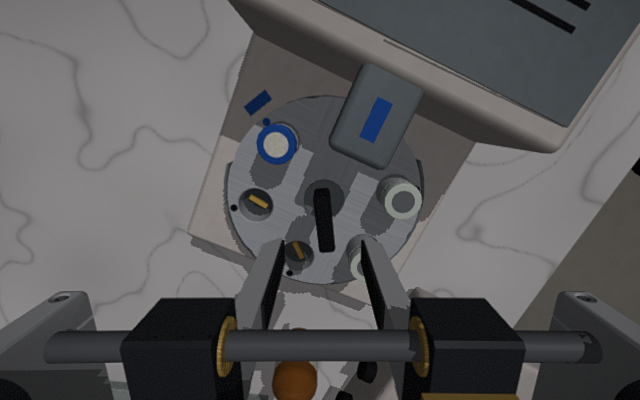

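The wrist view shows the blue cup seated at (277,143) beside its mark, and the knob bar running from about (320,190) to (326,250), nearly along tool x.

```bash
python3 - <<'E'
from h import *
s=st();c=cap('wrist')
g=cv2.cvtColor(c['color'],cv2.COLOR_RGB2GRAY); m=((g<22)*255).astype(np.uint8); k=np.zeros_like(m);k[180:256,300:345]=m[180:256,300:345]
k=cv2.morphologyEx(k,cv2.MORPH_OPEN,np.ones((5,5)))
n,l,S,C=cv2.connectedComponentsWithStats(k);i=1+np.argmax(S[1:,4]);print(S[i],C[i])
pts=cv2.findNonZero((l==i).astype(np.uint8)); r=cv2.minAreaRect(pts); print(r)
vx,vy,x0,y0=cv2.fitLine(pts,cv2.DIST_L2,0,.01,.01).ravel()
for z in(.161,.145):
    a=rel(s,onz(c,x0-vx*25,y0-vy*25,z)); b=rel(s,onz(c,x0+vx*25,y0+vy*25,z)); d=a-b; print(a.round(1),b.round(1),np.degrees(np.arctan2(d[1],d[0])))
bluecup(c,s,.116,guess=(277,143)); print('pocket est',rel(s,(.536,.1432,.116)))
E
```

```text
t 17.07 p [0.5966 0.104  0.2152] F [-0.4 -0.3  0.5] T [-0.03  0.03  0.  ] gap 0.0501 gf 0.0
[314 188  20  64 982] [323.52240326 219.14256619]
((323.2459411621094, 219.70492553710938), (63.375022888183594, 16.477502822875977), 84.80557250976562)
[25.4 -0.6 54.2] [-16.9   3.3  54.2] -5.233201509517314
[21.3 -0.7 70.2] [-24.    3.5  70.2] -5.233201509517356
outer [275.6 142.7] [38.  44.6] rel [ 61.3 -41.3  99.2]
hole [275.4 144.5] [26.  27.5] rel [ 59.7 -41.5  99.2]
outer [375.5 119.5] [18.1 55.9] rel [80.9 46.8 99.2]
outer [257.1 102.6] [12.  33.3] rel [ 94.9 -55.5  99.2]
pocket est [ 59.86678328 -40.35351216  99.2324684 ]
```

```bash
python3 - <<'E'
from h import *
s=st();c=cap('wrist')
im=c['color'].astype(int); g=cv2.cvtColor(c['color'],cv2.COLOR_RGB2GRAY)
w=np.zeros_like(g); b=(210>0); sub=g[170:230,375:432]; t,th=cv2.threshold(sub,0,255,cv2.THRESH_OTSU); w[170:230,375:432]=th
cs,hi=cv2.findContours(w,cv2.RETR_CCOMP,cv2.CHAIN_APPROX_NONE); L=None
for k,x in zip(cs,hi[0]):
    if cv2.contourArea(k)>150:
        e=cv2.fitEllipse(k); r=rel(s,onz(c,*e[0],.116)); print('hole' if x[3]>=0 else 'outer',np.round(e[0],1),np.round(e[1],1),r.round(1))
        if x[3]>=0: L=r
B=np.array([59.7,-41.5])
if L is not None:
    d=L[:2]-B; n=np.array([d[1],-d[0]])/np.linalg.norm(d); n*=-np.sign(n[0]); print('chord',np.linalg.norm(d),'axis',(B+L[:2])/2+37.5*n)
cv2.imwrite('pics/w6c.png',cv2.resize(c['color'][120:270,230:430,::-1],None,fx=4,fy=4,interpolation=cv2.INTER_CUBIC))
E
```

```text
t 17.12 p [0.5966 0.1041 0.2152] F [ 0.2  0.1 -0.3] T [-0.02  0.02 -0.  ] gap 0.0494 gf 0.0
outer [402.8 205. ] [34.7 49.8] [ 3.2 76.5 99.2]
hole [402.8 201.8] [22.2 24.3] [ 6.3 76.4 99.2]
chord 129.36959515490193 axis [-1.1390987   1.96236426]
```

View pics/w6c.png

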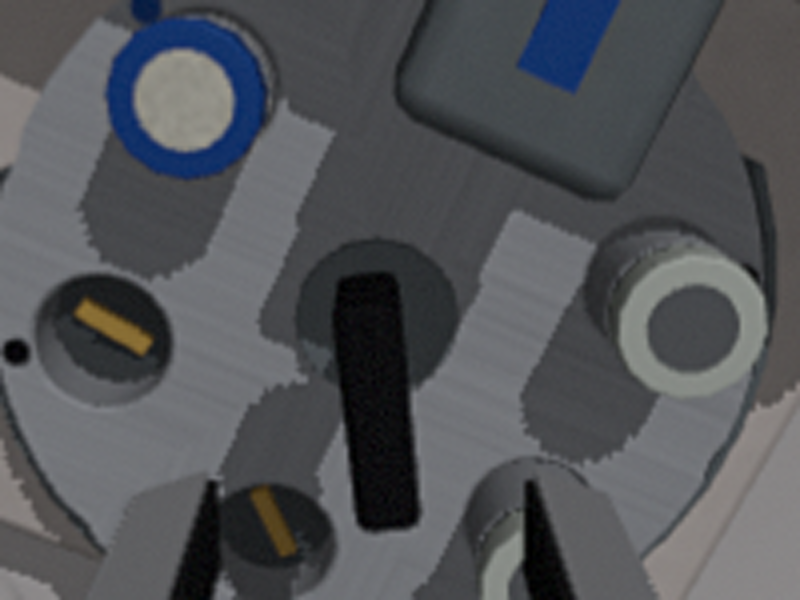

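The zoomed view shows the bar clearly at crop (375,400), the blue cup home at (185,95) and the white cup at (693,325).

>>> jog_arm --increments '[{"dp": [-0.3,1.3,0],"delta_rot": [0,0,-5],"grip": 40},{"dp": [0,0,25],"delta_rot": [0,0,0],"grip": 40},{"dp": [0,0,30],"delta_rot": [0,0,0],"grip": 40},{"dp": [0,0,20],"delta_rot": [0,0,0],"grip": 40},{"dp": [0,0,0],"delta_rot": [0,0,0],"grip": 40},{"dp": [0,0,0],"delta_rot": [0,0,0],"grip": 20},{"dp": [0,0,0],"delta_rot": [0,0,0],"grip": 20},{"dp": [0,0,0],"delta_rot": [0,0,0],"grip": 20},{"dp": [0,0,0],"delta_rot": [0,0,0],"grip": 20}]'

```text
time_s: 17.92
position: [0.5986, 0.1046, 0.1416]
orientation: [0.513, 0.858, 0.001, 0.001]
contact_force: [-0.3, 0.5, 0.2]
finger_gap: 0.0203
grasp_force: 0.0
```

```bash
python3 - <<'E'
from h import *
s=st();print(R.from_quat(s['orientation']).as_matrix().round(3).tolist(),np.round(s['qpos'],2))
E
```

```text
t 17.92 p [0.5986 0.1046 0.1416] F [-0.3  0.5  0.2] T [-0.04  0.02 -0.05] gap 0.0203 gf 0.0
[[-0.474, 0.881, 0.002], [0.881, 0.474, 0.001], [-0.0, 0.002, -1.0]] [-0.59  0.5   0.49  1.74 -0.28  0.97  0.5 ]
```

>>> jog_arm --increments '[{"dp": [0,0,2],"delta_rot": [0,0,0],"grip": 10},{"dp": [0,0,0],"delta_rot": [0,0,0],"grip": 10},{"dp": [0,0,0],"delta_rot": [0,0,0],"grip": 10},{"dp": [0,0,0],"delta_rot": [0,0,0],"grip": 10}]'

```text
time_s: 18.25
position: [0.598, 0.1043, 0.1388]
orientation: [0.513, 0.858, 0.0, 0.0]
contact_force: [-2.4, -0.4, 5.5]
finger_gap: 0.0138
grasp_force: 30.0
```

>>> jog_arm --increments '[{"dp": [0,0,0],"delta_rot": [0,0,4],"grip": 10},{"dp": [0,0,0],"delta_rot": [0,0,4],"grip": 10},{"dp": [0,0,0],"delta_rot": [0,0,4],"grip": 10}]'

```text
time_s: 18.5
position: [0.5981, 0.1043, 0.1388]
orientation: [0.601, 0.799, 0.0, 0.0]
contact_force: [-0.9, -0.5, 4.4]
finger_gap: 0.014
grasp_force: 30.0
```

```bash
python3 - <<'E'
from h import *
s=st()
E
```

```text
t 18.5 p [0.5981 0.1043 0.1388] F [-0.9 -0.5  4.4] T [-0.27  0.62  0.21] gap 0.014 gf 30.0
```

>>> jog_arm --increments '[{"dp": [0,0,0],"delta_rot": [0,0,4],"grip": 10},{"dp": [0,0,0],"delta_rot": [0,0,4],"grip": 10},{"dp": [0,0,0],"delta_rot": [0,0,4],"grip": 10},{"dp": [0,0,0],"delta_rot": [0,0,4],"grip": 10},{"dp": [0,0,0],"delta_rot": [0,0,4],"grip": 10}]'

```text
time_s: 18.92
position: [0.5981, 0.1044, 0.1388]
orientation: [0.731, 0.683, 0.0, 0.0]
contact_force: [-1.9, -0.4, 4.9]
finger_gap: 0.0135
grasp_force: 30.0
```

>>> jog_arm --increments '[{"dp": [0,0,0],"delta_rot": [0,0,4],"grip": 10},{"dp": [0,0,0],"delta_rot": [0,0,4],"grip": 10},{"dp": [0,0,0],"delta_rot": [0,0,4],"grip": 10},{"dp": [0,0,0],"delta_rot": [0,0,4],"grip": 10},{"dp": [0,0,0],"delta_rot": [0,0,4],"grip": 10},{"dp": [0,0,0],"delta_rot": [0,0,4],"grip": 10},{"dp": [0,0,0],"delta_rot": [0,0,4],"grip": 10},{"dp": [0,0,0],"delta_rot": [0,0,0],"grip": 10},{"dp": [0,0,0],"delta_rot": [0,0,0],"grip": 10}]'

```text
time_s: 19.67
position: [0.5981, 0.1044, 0.1388]
orientation: [0.874, 0.487, 0.0, 0.0]
contact_force: [-3.0, -0.8, 6.2]
finger_gap: 0.0138
grasp_force: 30.0
```

```bash
python3 - <<'E'
from h import *
s=st(); r=R.from_quat(s['orientation']).as_matrix(); print('az x',np.degrees(np.arctan2(r[1,0],r[0,0])), 'start az',np.degrees(np.arctan2(.881,-.474)),s['qpos'].__class__)
E
```

```text
t 19.67 p [0.5981 0.1044 0.1388] F [-3.  -0.8  6.2] T [-0.27  0.73 -0.06] gap 0.0138 gf 30.0
az x 58.24790517794191 start az 118.28136108137952 <class 'numpy.ndarray'>
```

>>> jog_arm --increments '[{"dp": [0,0,0],"delta_rot": [0,0,0],"grip": 40},{"dp": [0,0,0],"delta_rot": [0,0,0],"grip": 40},{"dp": [0,0,0],"delta_rot": [0,0,0],"grip": 40},{"dp": [0,0,0],"delta_rot": [0,0,0],"grip": 40},{"dp": [0,0,-20],"delta_rot": [0,0,0],"grip": 40},{"dp": [0,0,-30],"delta_rot": [0,0,0],"grip": 40},{"dp": [0,0,-40],"delta_rot": [0,0,0],"grip": 40},{"dp": [0,0,0],"delta_rot": [0,0,0],"grip": 40},{"dp": [0,0,0],"delta_rot": [0,0,0],"grip": 40},{"dp": [0,0,0],"delta_rot": [0,0,0],"grip": 40}]'

```text
time_s: 20.5
position: [0.5977, 0.1046, 0.2279]
orientation: [0.873, 0.487, -0.0, -0.0]
contact_force: [-0.5, 0.4, -0.4]
finger_gap: 0.0401
grasp_force: 0.0
```

```bash
python3 - <<'E'
from h import *
s=st();c=cap('wrist','w7')
E
```

```text
t 20.5 p [0.5977 0.1046 0.2279] F [-0.5  0.4 -0.4] T [-0.05  0.11 -0.01] gap 0.0401 gf 0.0
```

View pics/w7.png

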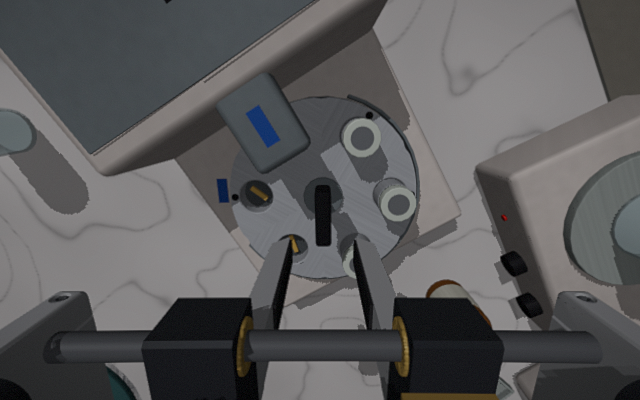

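The last view shows the bar turned 60° and upright in the image at (322,215). The blue cup is out of sight under the head, the three white cups are in place, and the next empty pocket is at the mark.

```bash
python3 -c "
from cell import manip
print(manip.hand_in())"
```

```text
the job is handed in; nothing more can be done
None
```

The job is handed in at about 20.5 s: the blue-lidded cup dropped home in its pocket under light pressure, the carousel was turned one click (60°) clockwise to bring it under the head, and the gripper is clear. The cup under the head was hidden in the last picture, and the hand-in returned no verdict.

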